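Release the loading tray and unload the sample box

TASK

Press the long red release bar of the loading dock gently down at the spot where both ends sink evenly, so that the tray springs out; then take the blue-and-white sample box off the tray and stand it upright in the middle of the green plate, its long side along the plate's long side. Do not slam the bar, do not disturb the other things on the bench, and leave the tray out.

Things in the scene. Friction and masses are not known exactly. Their poses are not given: they have to be found in the camera images.
- dock: White low dock fixed on the bench, 310 mm wide (y), 114 mm high, clear roof over a channel 150 mm wide. Origin on the bench surface at the middle of its front edge. Its -x axis points out of the front, the way the tray comes out: away from the robot, within 0.3 rad of world +x; y runs along the bar; z up. The housing reaches 130 mm behind the origin (+x).
- bar_mid (a point): Middle of the top face of the red release bar in front of the dock: 300 mm long (y), 42 mm wide, 12 mm thick; axes as the dock's. At rest it is level, top face 43 mm above the bench, middle 41 mm in front of the dock's origin. Sprung up: about 4 N starts it, 8 N brings it fully down, 12 mm lower, against a hard stop; it comes up level when let go.
- bar_end_a (a point): Point on the bar's top face, 135 mm from its middle towards the dock's +y, by a white stripe and a steel keeper 7 mm high beyond it. 15 mm nearer the middle a steel tooth on the bar's dock-side edge stands 11 mm above the bar and blocks the tray; the tray is free only while the teeth at both ends are down about 8 mm.
- bar_end_b (a point): Point on the bar's top face, 135 mm from its middle towards the dock's -y, by a white stripe; moves with the bar. Tooth as at the other end.
- tray (a joint): Travel of the aluminium tray in m: 0 held in under the roof, 0.12 fully out. A weak spring (about 1 N) pushes it out over the bar, once freed; it stops against fingers still standing on the bar (at 0.01 to 0.03) and runs on when they are lifted. Its floor is 124 mm wide, 60 mm above the bench, with 4 mm rims at both sides and the back.
- box_center (a point): Centre of the sample box (half-way up), a closed rigid box 90 mm (its x) by 60 mm (its y) by 42 mm high, blue below and white above, about 0.18 kg. It stands on the tray, long side roughly along the tray's travel; under the clear roof it cannot be reached until the tray is out. Its z axis is up.
- plate_top (a point): Centre of the top face of the green parking plate, 140 mm (its x) by 110 mm (its y), 6 mm high, fixed to the bench to the left or right of the dock. Its z axis is up.
- tube_rack: Orange rack of capped tubes, 176 x 100 mm, 79 mm high, loose, on the other side of the dock from the plate; leave alone. Origin under its centre.
- bottle: Amber bottle with blue cap, 60 mm across, 130 mm high, loose; leave alone. Origin under its centre.
- jar: Glass jar with blue cap, 56 mm across, 70 mm high, loose; leave alone. Origin under its centre.
- timer: Grey bench timer, 60 x 65 mm, 22 mm high, loose; leave alone. Origin under its centre.
- vial: Small glass vial with white cap, 32 mm across, 60 mm high, loose, between the dock and the robot; leave alone. Origin under its centre.
- bar: The same bar (origin mid-length, 6 mm under its top). It rests on a hidden sprung button that stands under it up to 60 mm to either side of the middle, different each time; steel keepers hold its ends down level. Pressed off that point, the end on the pressed side of it sinks and the other stays up (up to 0.12 rad); pressing harder only tilts it more. Fingertips right over the point keep it level.
Things that resemble listed ones, but are neither listed nor needed, are in the scene too. What is meant by the part that bears box_center is not pink, and is the smaller of those in its own colour.

How it is judged (in metres and radians):
On the way, in this order (a step that is already met when the one before it is completed fails the run):
1. both ends of the bar are down together, each at least 4 mm (z of each of bar_end_a, bar_end_b in the frame of dock below 0.039 m), for 0.04 s.
2. the tray has sprung out (over 100 mm) (value of joint tray above 0.1 m), for 0.1 s.
At the end, for the whole second after the job is handed in: The sample box stands upright on the green plate, its centre within 20 mm of the plate's centre along each of the plate's axes, long sides parallel within 0.2 rad, resting on the plate; the tray is still out (over 100 mm) (x of box_center in the frame of plate_top between -0.02 and 0.02 m and y of box_center in the frame of plate_top between -0.02 and 0.02 m and z of box_center in the frame of plate_top between 0.017 and 0.025 m and angle between box_center's own z axis and vertical below 0.08 rad and angle between the x axis of box_center and the x axis of plate_top, either way round below 0.2 rad and value of joint tray above 0.1 m); the robot touches nothing.
It fails at once if the robot slams the bar (over 35 N on it) (contact force between bar and the fingers above 35 N or contact force between bar and the arm above 35 N).
It fails at once if another loose thing on the bench (tube rack, bottle, jar, timer, vial) is shifted more than 30 mm (distance of any of tube_rack, bottle, jar, timer, vial from where it was at the start of the episode above 0.03 m).
It also fails if it takes over 72 s, if anything falls off the work surface, if the arm or the gripper's body presses on something with over 40 N, if the wrist force passes 120 N, or if a joint passes its speed limit or range.

ROBOT

A 7-joint arm with a two-finger parallel gripper is mounted at the origin on the work surface. World frame = base frame: x ahead of the robot, y to its left, z up, the work surface at z = 0. Lengths are in m, angles in degrees, forces in N, time in s.
With the tool pointing down it reaches from about 0.425 to 0.825 m from the base axis. Payload 3.6 kg.
Tool frame: the origin (TCP) lies at the very end of the fingers, on their centre line; the grasp point (between the pads) lies behind it (arm.grasp_offset is the z of the grasp point in the tool frame, in m); z points along the fingers, y is the direction in which the jaws open and shut (so a half turn about z gives the same grasp; the last joint's range is limited). The gripper opens to 93 mm and grips with 3 to 60 N. Pads are 15 mm wide; open, the fingers measure 128 mm over their backs; the gripper's body (75 mm by 188 mm) begins 65 mm behind the grasp point.
Start: joints at [62.653, 35.231, -0.722, 81.555, 0.464, 63.22, -2.315], TCP at [0.283, -0.585, 0.219] pointing down, gripper open.
Joint ranges: [-178.69, 178.69], [-17.37, 117.87], [-77.05, 75.6], [15.02, 138.74], [-78.02, 258.01], [0.78, 113.62], [-162.83, 162.83]. Speed limits (degrees/s): [159.86, 159.86, 180, 180, 180, 180, 180].

INTERFACE

Orientations are given as a 3x3 rotation matrix whose columns are the frame's x, y, z axes.
In Python, from station import arm, capture, job gives the robot as it stands. The module is installed in compiled form; this text tells all that it offers.
- The arm moves only by the tool move_arm, never from a script. Its argument "increments" is a list of rows, each a list of 3 entries, a list of its own where there are three numbers: the turn, a rotation vector about the world's x, y, z in units of 90 degrees (1.0 is 90 degrees), then the shift along the world's x, y, z in units of 0.25 m (1.0 is 0.25 m), then the opening, from 0 (shut) to 1 (fully open). In form: [[[rx, ry, rz], [tx, ty, tz], jaw], ...]. A call has 1 to 20 rows; each row is the pose to reach, as a shift and turn from the pose measured when the call began; what a row does not reach only later rows make up. A row lasts 1/8 s, in which the tool goes at most 62.5 mm and 10.7 degrees, less where a joint would pass 70% of its speed; a pose out of reach is approached as far as the arm can. A call with a number of a shift or a turn outside -1 to 1 is refused whole. A call with a gripper value outside its range is refused whole. The fingers move at their own pace and stop on an object; the grip force is fixed at half the most. Time passes only in rows, so rows that repeat a pose let the fingers close. It gives the time, the measured TCP pose, the force and the opening at its end, in the units of the state.
- arm.state(): the state, without advancing time (a new reading comes with each control period).
- capture(name): name is "scene" or "top"; returns a dict with "frame" (480x640x3 uint8, red, green, blue), "z_map" (480x640 float32, m along the optical axis (not along the pixel's ray), 0 where there is no reading), "fx", "fy", "cx", "cy" (pixels), "distortion" ([k1, k2, p1, p2, k3] as OpenCV has them; the pictures are not rectified), "world_to_cam" (4x4, takes a point from world to camera coordinates). Camera axes: x right, y down, z forward; pixel columns grow to the right and rows downward; lengths in m; the calibration is good to about 2 mm. A picture is of the moment at which its call begins.
- job.close_job(): hands the job in, once; it reports no verdict.
The state is a dict: "time": time; "joint_positions": joint angles; "joint_vel": joint speeds; "joint_torque": joint torques, N m; "tool_pos": TCP position; "eef_rot": TCP orientation; "force": force on the tool from outside, world axes, zero at the start; "moment": the same for the moment, N m; "opening": finger opening in m.
Only numpy, scipy, OpenCV 4.12 (cv2) and the standard library are available. Lean on these libraries where they do the work, as an engineer would, in place of code of your own. Each camera call takes 0.05 s, during which the arm holds its last target.

## Working session

There is one attempt and no reset: what is moved stays moved. The work goes in short steps, Python scripts to look and compute and a tool call to move; the robot and the scene stay as the last step left them, time stands still between calls to the robot, and variables do not carry over. Pictures are saved under pics/ and viewed, and the job is handed in when it is done.

Besides the shell and the picture viewer there is one more tool, called after "Request:" in YAML: its name, and indented under it one key for each argument. move_arm: Moves the arm, as the interface text tells. Shifts and turns lie within -1 to 1; 1 stands for 0.25 m of shift or 90 degrees of turn. Its arguments: {"type":"object","properties":{"increments":{"type":"array","items":{"type":"array"}}},"required":["increments"]}

```bash
mkdir -p pics
cat > h.py <<'E'
import numpy as np, cv2
from station import arm, capture, job
def snap(n,fn):
    c=capture(n); cv2.imwrite('pics/'+fn,c['frame'][:,:,::-1]); np.savez('pics/'+fn[:-4]+'.npz',**c); return c
def load(fn): return dict(np.load('pics/'+fn+'.npz'))
def ray(c,uv):
    K=np.array([[c['fx'],0,c['cx']],[0,c['fy'],c['cy']],[0,0,1.]])
    p=cv2.undistortPoints(np.array(uv,float).reshape(-1,1,2),K,np.array(c['distortion'],float)).reshape(-1,2)
    d=np.c_[p,np.ones(len(p))]; T=np.array(c['world_to_cam']); R,t=T[:3,:3],T[:3,3]
    return -R.T@t, d@R
def onz(c,uv,z):
    o,d=ray(c,uv); s=(z-o[2])/d[:,2:3]; return o+s*d
def bydepth(c,uv):
    o,d=ray(c,uv); uv=np.array(uv,int).reshape(-1,2); return o+d*c['z_map'][uv[:,1],uv[:,0]][:,None]
def proj(c,P):
    K=np.array([[c['fx'],0,c['cx']],[0,c['fy'],c['cy']],[0,0,1.]]);T=np.array(c['world_to_cam'])
    return cv2.projectPoints(np.array(P,float).reshape(-1,1,3),cv2.Rodrigues(T[:3,:3])[0],T[:3,3],K,np.array(c['distortion'],float))[0].reshape(-1,2)
E
python3 - <<'E'
from h import *
np.set_printoptions(precision=4,suppress=True)
for n in('scene','top'):
    c=snap(n,n+'0.png'); o,_=ray(c,[[320,240]]); print(n,o,c['fx'],c['distortion'])
s=arm.state(); print(s, arm.grasp_offset)
E
```

```text
scene [1.1697 0.4028 0.6418] 439.0211970665678 [0.0094 0.     0.     0.     0.    ]
top [0.3852 0.0007 0.981 ] 473.94453388900865 [0.0283 0.     0.     0.     0.    ]
{'time': 0.1, 'joint_positions': array([62.6525, 35.2851, -0.7232, 81.6294,  0.4652, 63.2209, -2.3143]), 'joint_vel': array([-0.0677, -0.1409,  0.0511, -0.2312,  0.0393,  0.0824,  0.108 ]), 'joint_torque': array([  0.0021, -46.0038,   0.2099, -16.6243,  -0.0613,   0.0169,
         0.0001]), 'tool_pos': array([ 0.2829, -0.5844,  0.2176]), 'eef_rot': array([[ 0.9001,  0.4358, -0.001 ],
       [ 0.4358, -0.9001,  0.0021],
       [-0.    , -0.0023, -1.    ]]), 'force': array([ 0.5699, -0.439 ,  0.0531]), 'moment': array([ 0.0288,  0.044 , -0.0172]), 'opening': 0.09303245516432948} -0.0188
```

View pics/scene0.png

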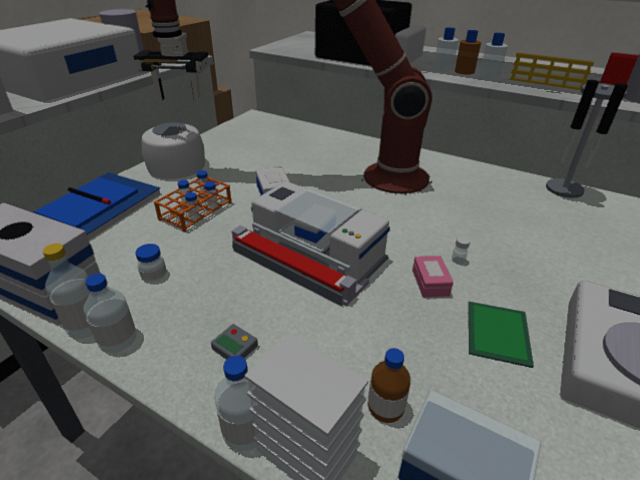

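View pics/top0.png

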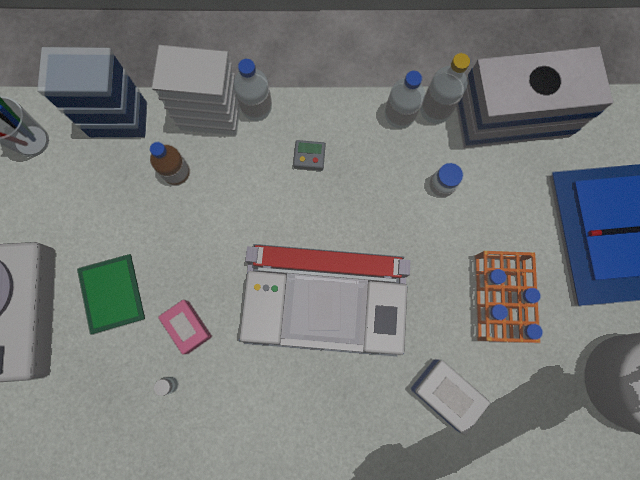

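The overhead view shows:
- the red bar at about (325,262)
- the dock below the bar
- the green plate at (111,294)
- the vial at (165,386), the rack at (508,297), the jar at (447,180), the timer at (309,155) and the bottle at (168,162)

Candidates for the sample box are the pink box (184,327), a blue-and-white box on the bench (450,395), and a blue-and-white one under the roof at (325,310). I'll measure these next.

Run:
```python
from h import *
np.set_printoptions(precision=4,suppress=True)
c=load('top0'); hsv=cv2.cvtColor(c['frame'],cv2.COLOR_RGB2HSV)
def big(m,roi):
    z=np.zeros_like(m); x0,y0,x1,y1=roi; z[y0:y1,x0:x1]=m[y0:y1,x0:x1]
    cs=cv2.findContours(z,cv2.RETR_EXTERNAL,cv2.CHAIN_APPROX_NONE)[0]; return max(cs,key=cv2.contourArea)
def rect(k,z,name):
    P=onz(c,k.reshape(-1,2),z); r=cv2.minAreaRect((P[:,:2]).astype(np.float32)*1000)
    b=cv2.boxPoints(r); e=b[1]-b[0]; f=b[2]-b[1]; L=e if np.hypot(*e)>np.hypot(*f) else f
    print(name,'ctr',np.array(r[0])/1000,'size',r[1],'long-axis ang',np.degrees(np.arctan2(L[1],L[0])))
red=cv2.inRange(hsv,(0,150,60),(8,255,255))|cv2.inRange(hsv,(172,150,60),(180,255,255))
rect(big(red,(230,230,420,290)),0.043,'bar')
gr=cv2.inRange(hsv,(45,100,40),(80,255,255)); rect(big(gr,(60,240,160,350)),0.006,'plate')
# dock white housing: depth-based mask
v,u=np.mgrid[230:370,225:425]; P=bydepth(c,np.c_[u.ravel(),v.ravel()])
H=np.zeros((480,640)); H[v.ravel(),u.ravel()]=P[:,2]
print('dock heights', np.round(H[230:370:10,225:425:14],3))
m=((H>0.095)).astype(np.uint8)*255; rect(big(m,(230,230,420,370)),0.114,'dock')
# bench box
v,u=np.mgrid[350:440,400:500]; P=bydepth(c,np.c_[u.ravel(),v.ravel()]); print('benchbox maxz',np.percentile(P[:,2],[50,90,99]))
H2=np.zeros((480,640)); H2[v.ravel(),u.ravel()]=P[:,2]; zt=np.percentile(P[:,2],90)
rect(big((H2>zt-0.006).astype(np.uint8)*255,(400,350,500,440)),zt,'benchbox')
im=c['frame'][240:360,235:415,::-1]; a=cv2.resize(im,None,fx=4,fy=4,interpolation=cv2.INTER_CUBIC); cv2.imwrite('pics/crop_top.png',a)
c=load('scene0'); im=c['frame'][170:310,220:400,::-1]; a=cv2.resize(im,None,fx=4,fy=4,interpolation=cv2.INTER_CUBIC); cv2.imwrite('pics/crop_sc.png',a)
```

```text
bar ctr [ 0.5427 -0.0271] size (288.9593505859375, 39.999603271484375) long-axis ang 84.389854
plate ctr [0.4878 0.4099] size (137.0089874267578, 107.62389373779297) long-axis ang 15.498155
dock heights [[-0.004 -0.     0.001 -0.004  0.001 -0.001  0.    -0.001 -0.002 -0.003
  -0.    -0.002 -0.003 -0.002 -0.003]
 [ 0.001 -0.001  0.001  0.    -0.002 -0.002  0.    -0.001 -0.001  0.002
   0.    -0.005 -0.001  0.001  0.001]
 [-0.    -0.004  0.049  0.043  0.043  0.045  0.039  0.032 -0.001 -0.001
   0.002  0.    -0.    -0.002  0.   ]
 [-0.003  0.     0.05   0.044  0.043  0.043  0.043  0.044  0.045  0.044
   0.042  0.04   0.043  0.049 -0.   ]
 [-0.002 -0.001  0.002  0.06   0.061  0.002  0.037  0.043  0.04   0.045
   0.041  0.043  0.043  0.05  -0.003]
 [-0.003  0.003  0.109  0.113  0.11   0.114  0.114  0.113  0.112  0.114
   0.113  0.06   0.06   0.002  0.001]
 [ 0.002  0.003  0.11   0.114  0.11   0.114  0.113  0.114  0.114  0.114
   0.114  0.107  0.111  0.001  0.   ]
 [ 0.001  0.001  0.108  0.109  0.109  0.112  0.113  0.112  0.114  0.115
   0.112  0.111  0.108 -0.003 -0.003]
 [-0.001 -0.001  
[... 172 characters left out ...]
6  0.11   0.111  0.001 -0.002]
 [ 0.    -0.     0.106  0.109  0.105  0.117  0.114  0.112  0.114  0.112
   0.11   0.113  0.11  -0.003 -0.001]
 [ 0.002 -0.003  0.106  0.11   0.111  0.107  0.111  0.115  0.111  0.113
   0.106  0.109  0.108 -0.    -0.002]
 [-0.001 -0.001  0.981  0.001  0.    -0.003 -0.    -0.002  0.002  0.108
   0.112  0.109  0.111 -0.002 -0.001]
 [ 0.001 -0.001  0.001 -0.     0.002  0.003 -0.001  0.001 -0.002 -0.
  -0.002  0.002  0.001 -0.     0.003]]
dock ctr [ 0.4374 -0.0205] size (296.34478759765625, 130.42466735839844) long-axis ang 84.700485
benchbox maxz [0.001  0.0564 0.0592]
benchbox ctr [ 0.2795 -0.2589] size (120.51853942871094, 80.3584213256836) long-axis ang 47.70444
```

View pics/crop_top.png

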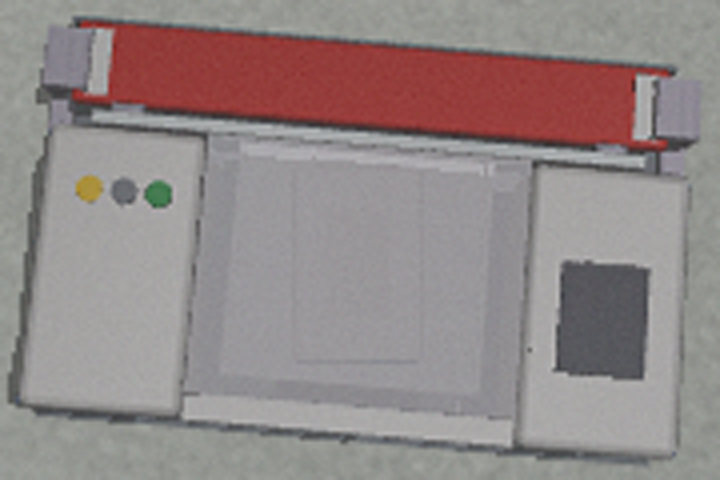

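View pics/crop_sc.png

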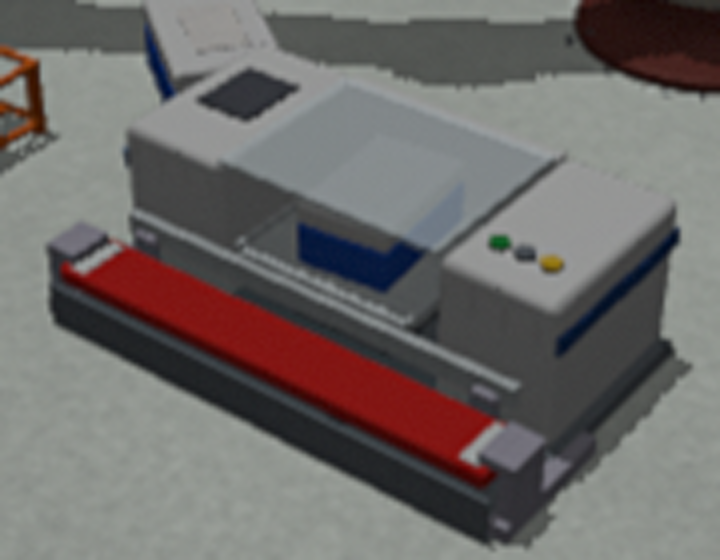

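The scene crop shows the blue-and-white box on the tray, under the clear roof. Other boxes:
- **Bench box, top (450,395):** also blue and white, but it measures 120×80×58 mm, so it's the larger of the two.
- **Pink box, top (184,327):** ruled out by colour.

The target is therefore the one on the tray, about 90×60 mm. The bar's middle is near (0.543, -0.029) at 84.5°, and the dock's front faces -5.5°. I'll move above the bar with the jaws along it and closed.

Request:
move_arm:
  increments:
    - [[0,0,-0.09],[0.09,0.2,0],0]
    - [[0,0,-0.18],[0.18,0.4,0],0]
    - [[0,0,-0.26],[0.27,0.6,0],0]
    - [[0,0,-0.348],[0.36,0.8,0],0]
    - [[0,0,-0.348],[0.4,0.92,0],0]
    - [[0,0,-0.348],[0.4,0.92,0],0]

```text
time: 0.85
tool_pos: [0.3842, -0.3513, 0.2174]
eef_rot: [[0.996, -0.09, 0.0], [-0.09, -0.996, 0.004], [-0.0, -0.004, -1.0]]
force: [-0.2, 0.4, -0.4]
opening: 0.0377
```

Request:
move_arm:
  increments:
    - [[0,0,0],[0.09,0.22,0],0]
    - [[0,0,0],[0.18,0.44,0],0]
    - [[0,0,0],[0.27,0.66,0],0]
    - [[0,0,0],[0.36,0.88,0],0]
    - [[0,0,0],[0.36,0.88,0],0]

```text
time: 1.48
tool_pos: [0.4762, -0.1271, 0.2171]
eef_rot: [[0.997, -0.081, 0.001], [-0.081, -0.997, 0.006], [0.0, -0.006, -1.0]]
force: [0.4, 0.4, 0.3]
opening: 0.0007
```

Request:
move_arm:
  increments:
    - [[0,0,-0.01],[0.14,0.2,0],0]
    - [[0,0,-0.01],[0.288,0.388,0],0]
    - [[0,0,-0.01],[0.288,0.388,-0.2],0]
    - [[0,0,-0.01],[0.288,0.388,-0.4],0]
    - [[0,0,-0.01],[0.288,0.388,-0.55],0]
    - [[0,0,-0.01],[0.288,0.388,-0.628],0]
    - [[0,0,-0.01],[0.288,0.388,-0.628],0]

```text
time: 2.35
tool_pos: [0.5471, -0.033, 0.0584]
eef_rot: [[0.995, -0.1, -0.003], [-0.1, -0.995, 0.005], [-0.003, -0.004, -1.0]]
force: [0.0, -0.3, 0.5]
opening: 0.0003
```

Run:
```python
from h import *
np.set_printoptions(precision=4,suppress=True)
c=snap('scene','scene1.png'); s=arm.state(); print(s['tool_pos'],s['eef_rot'],s['force'],s['moment'])
im=c['frame'][140:310,200:420,::-1]; cv2.imwrite('pics/crop1.png',cv2.resize(im,None,fx=3.5,fy=3.5,interpolation=cv2.INTER_CUBIC))
```

```text
[ 0.5482 -0.0326  0.0597] [[ 0.995  -0.0994 -0.0001]
 [-0.0994 -0.995   0.005 ]
 [-0.0006 -0.005  -1.    ]] [0.7666 0.2447 0.0234] [0.0139 0.0262 0.0016]
```

View pics/crop1.png

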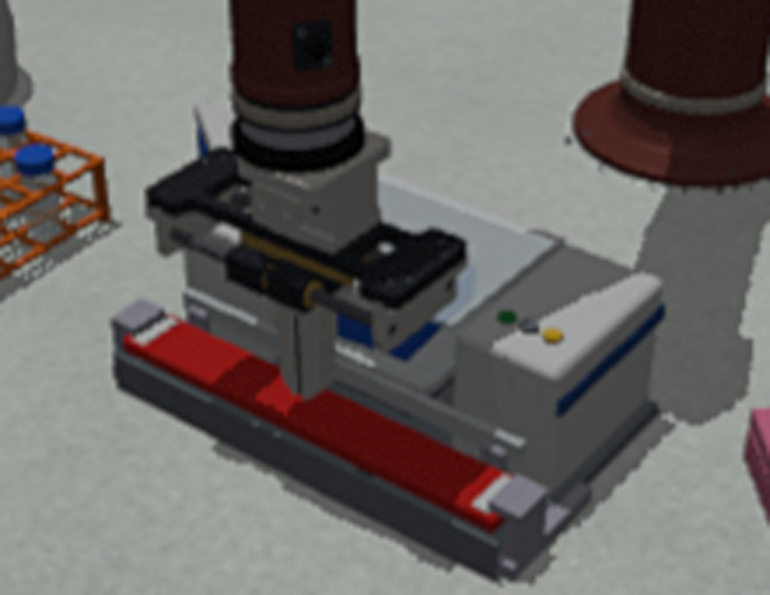

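The crop shows the closed fingers just over the middle of the bar at (305,385), clear of the dock. First gentle probe: press to about 7 mm below rest.

Request:
move_arm:
  increments:
    - [[0,0,0],[0,0,-0.024],0]
    - [[0,0,0],[0,0,-0.048],0]
    - [[0,0,0],[0,0,-0.06],0]
    - [[0,0,0],[0,0,-0.068],0]
    - [[0,0,0],[0,0,-0.076],0]
    - [[0,0,0],[0,0,-0.084],0]
    - [[0,0,0],[0,0,-0.092],0]
    - [[0,0,0],[0,0,-0.096],0]
    - [[0,0,0],[0,0,-0.096],0]

```text
time: 3.52
tool_pos: [0.5482, -0.0328, 0.0357]
eef_rot: [[0.995, -0.1, 0.0], [-0.1, -0.995, 0.005], [-0.0, -0.005, -1.0]]
force: [-0.7, -0.9, 4.9]
opening: 0.0007
```

```bash
cat > ends.py <<'E'
from h import *
import sys
np.set_printoptions(precision=4,suppress=True)
fn=sys.argv[1]
c=snap('scene','scene%s.png'%fn); t=snap('top','top%s.png'%fn); s=arm.state(); print(s['time'],s['tool_pos'],s['force'],s['moment'])
ax=np.array([np.cos(np.radians(84.5)),np.sin(np.radians(84.5)),0]); mid=np.array([.543,-.029,.043]); 
n=np.array([ax[1],-ax[0],0])
for nm,k in(('sc',c),('top',t)):
  for lab,sg in(('a(-y)',-1),('b(+y)',1)):
    out=[]
    for d in(80,95,110,120):
      P=np.array([mid+sg*ax*(d+i)/1000+n*j/1000 for i in np.arange(-6,7,2) for j in np.arange(-8,13,2)])
      uv=np.round(proj(k,P)).astype(int); h=k['frame'][uv[:,1],uv[:,0]].astype(int); ok=(h[:,0]>2*h[:,1])&(k['z_map'][uv[:,1],uv[:,0]]>0)
      z=bydepth(k,uv)[ok,2]; out.append((np.median(z) if ok.sum()>5 else np.nan)*1000)
    print(nm,lab,'z mm at 80,95,110,120:',np.array(out))
im=c['frame'][140:310,200:420,::-1]; cv2.imwrite('pics/crop%s.png'%fn,cv2.resize(im,None,fx=3.5,fy=3.5,interpolation=cv2.INTER_CUBIC))
E
python3 ends.py 2
```

```text
3.625 [ 0.5482 -0.0328  0.0357] [-0.815  -0.9989  3.8988] [-0.1381  0.2693  0.0277]
sc a(-y) z mm at 80,95,110,120: [28.4354 27.3091 26.0297 25.9819]
sc b(+y) z mm at 80,95,110,120: [37.3435 38.3276 38.7194 39.4661]
top a(-y) z mm at 80,95,110,120: [    nan     nan 28.7545 28.7363]
top b(+y) z mm at 80,95,110,120: [    nan     nan 40.9819 41.3627]
```

View pics/crop2.png

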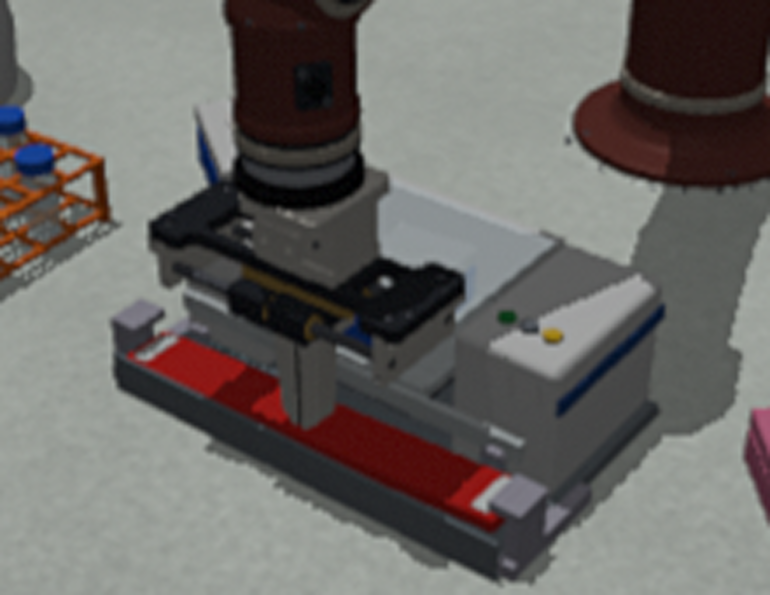

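With the press at about 4 mm towards -y of the middle, the -y end (a) sank to about 27 mm and the other end stayed near 41 mm. The button is therefore on the +y side. I'll lift, shift 40 mm to +y and probe again.

Request:
move_arm:
  increments:
    - [[0,0,0],[0,0,0.03],0]
    - [[0,0,0],[0,0,0.08],0]
    - [[0,0,0],[0.008,0.08,0.08],0]
    - [[0,0,0],[0.016,0.16,0.08],0]
    - [[0,0,0],[0.016,0.16,0.05],0]
    - [[0,0,0],[0.016,0.16,0.04],0]
    - [[0,0,0],[0.016,0.16,0.032],0]
    - [[0,0,0],[0.016,0.16,0.024],0]
    - [[0,0,0],[0.016,0.16,0.016],0]
    - [[0,0,0],[0.016,0.16,0.01],0]
    - [[0,0,0],[0.016,0.16,0.006],0]
    - [[0,0,0],[0.016,0.16,0.004],0]
    - [[0,0,0],[0.016,0.16,0.004],0]

```text
time: 5.25
tool_pos: [0.5519, 0.0059, 0.0373]
eef_rot: [[0.995, -0.101, -0.0], [-0.101, -0.995, 0.004], [-0.001, -0.004, -1.0]]
force: [-2.2, -2.1, 4.9]
opening: 0.0002
```

```bash
python3 ends.py 3
```

```text
5.35 [0.5519 0.0059 0.0374] [-1.1259 -1.3379  5.7383] [-0.3232  0.4308 -0.0595]
sc a(-y) z mm at 80,95,110,120: [35.9168 36.5807 36.3269 36.722 ]
sc b(+y) z mm at 80,95,110,120: [34.4462 34.2993 33.9014 34.1947]
top a(-y) z mm at 80,95,110,120: [37.5184 37.4513 38.2297 38.4075]
top b(+y) z mm at 80,95,110,120: [nan nan nan nan]
```

View pics/crop3.png

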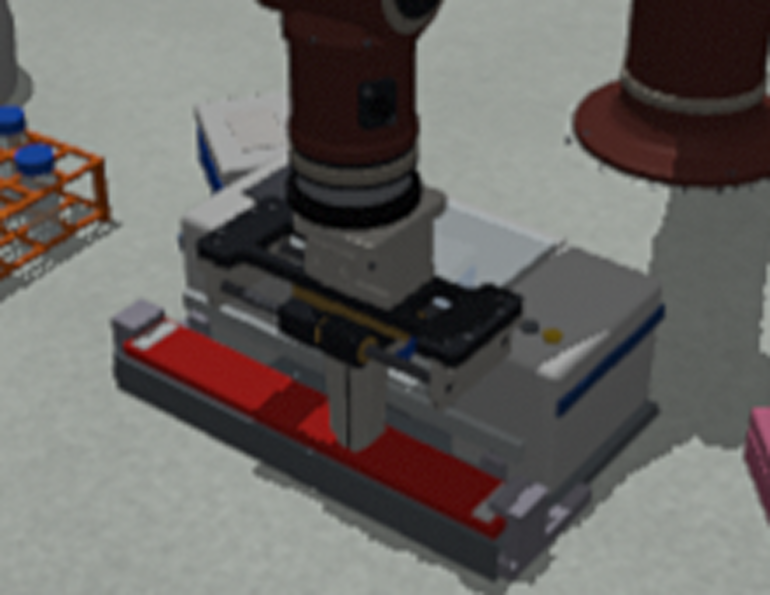

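At this spot the bar sinks evenly: with the scene camera's bias of about -2 mm, end a is near 38 mm and end b near 36 mm. I'll keep pressing gently to free the teeth, hold, then lift.

Request:
move_arm:
  increments:
    - [[0,0,0],[0,0,-0.006],0]
    - [[0,0,0],[0,0,-0.012],0]
    - [[0,0,0],[0,0,-0.018],0]
    - [[0,0,0],[0,0,-0.024],0]
    - [[0,0,0],[0,0,-0.024],0]
    - [[0,0,0],[0,0,-0.024],0]
    - [[0,0,0],[0,0,-0.024],0]
    - [[0,0,0],[0,0,-0.024],0]

```text
time: 6.35
tool_pos: [0.5523, 0.0057, 0.0322]
eef_rot: [[0.995, -0.101, 0.001], [-0.101, -0.995, 0.004], [0.0, -0.004, -1.0]]
force: [-0.9, -0.1, 7.1]
opening: 0.0006
```

```bash
python3 ends.py 4
```

```text
6.45 [0.5523 0.0057 0.0322] [-1.4834  0.8505  5.8661] [ 0.0769  0.4084 -0.0443]
sc a(-y) z mm at 80,95,110,120: [29.2216 29.283  28.8146 28.8296]
sc b(+y) z mm at 80,95,110,120: [29.9201 30.5241 30.639  30.1005]
top a(-y) z mm at 80,95,110,120: [30.9453 31.1909 30.4629 30.5577]
top b(+y) z mm at 80,95,110,120: [nan nan nan nan]
```

View pics/crop4.png

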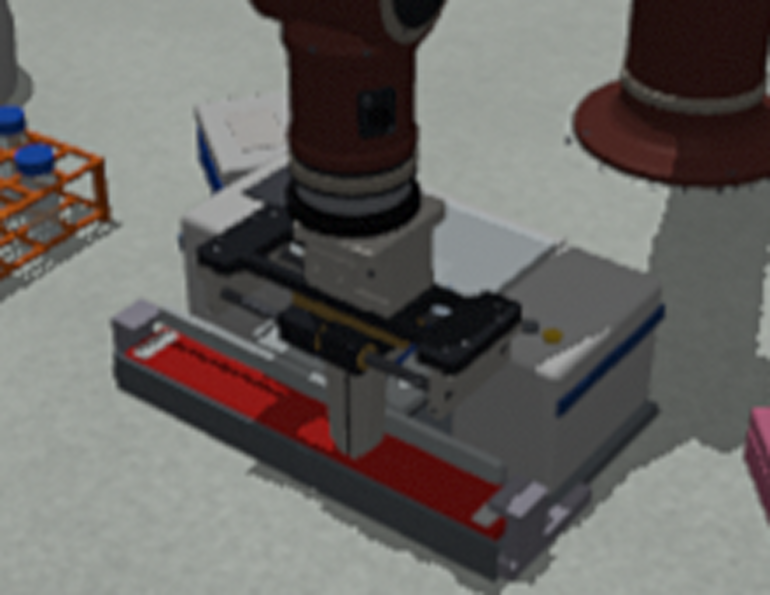

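Both ends are down level at about 31 mm, and the tray's front edge has moved up against the fingers. I'll lift straight up to let it run out.

Request:
move_arm:
  increments:
    - [[0,0,0],[0,0,0.1],0]
    - [[0,0,0],[0,0,0.3],0]
    - [[0,0,0],[0,0,0.5],0.5]
    - [[0,0,0],[0,0,0.7],1]
    - [[0,0,0],[-0.05,0.1,0.85],1]
    - [[0,0,0],[-0.05,0.3,0.85],1]
    - [[0,0,0],[-0.05,0.5,0.85],1]
    - [[0,0,0],[-0.05,0.7,0.85],1]
    - [[0,0,0],[-0.05,0.7,0.85],1]

```text
time: 7.58
tool_pos: [0.5385, 0.1867, 0.2442]
eef_rot: [[0.996, -0.092, -0.0], [-0.092, -0.996, 0.007], [-0.001, -0.007, -1.0]]
force: [0.2, -1.9, -0.3]
opening: 0.0657
```

Run:
```python
from h import *
np.set_printoptions(precision=4,suppress=True)
c=snap('scene','scene5.png'); t=snap('top','top5.png'); s=arm.state(); print(s['time'],s['tool_pos'],s['force'])
```

```text
7.675 [0.5397 0.1804 0.2443] [ 0.5416 -0.3885 -0.0007]
```

View pics/scene5.png

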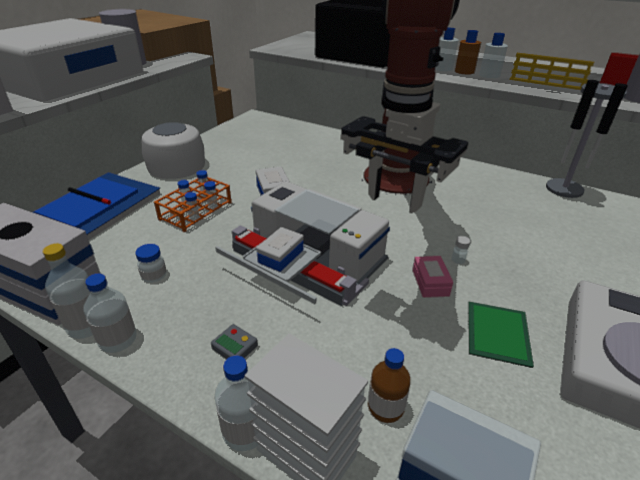

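View pics/top5.png

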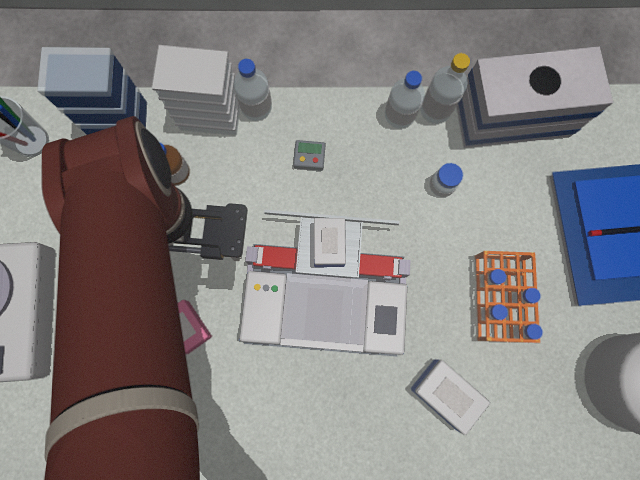

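The tray is out, with the blue-and-white box standing on it at top (330,240) and scene (281,250). Next I'll measure the box and how far the tray has travelled.

Run:
```python
from h import *
np.set_printoptions(precision=4,suppress=True)
c=load('top5')
v,u=np.mgrid[200:285,280:385]; uv=np.c_[u.ravel(),v.ravel()]; P=bydepth(c,uv); H=np.zeros((480,640)); H[uv[:,1],uv[:,0]]=P[:,2]
m=((H>0.09)&(H<0.112)).astype(np.uint8)*255; m[276:]=0
k=max(cv2.findContours(m,cv2.RETR_EXTERNAL,cv2.CHAIN_APPROX_NONE)[0],key=cv2.contourArea)
print('median top z',np.median(H[m>0]),cv2.boundingRect(k))
def rect(k,z,name):
    P=onz(c,k.reshape(-1,2),z); r=cv2.minAreaRect((P[:,:2]).astype(np.float32)*1000)
    b=cv2.boxPoints(r); e=b[1]-b[0]; f=b[2]-b[1]; L=e if np.hypot(*e)>np.hypot(*f) else f
    print(name,'ctr',np.array(r[0])/1000,'size',r[1],'long-axis ang',np.degrees(np.arctan2(L[1],L[0])))
rect(k,0.102,'box')
m=((H>0.05)&(H<0.112)).astype(np.uint8)*255
ys=[(i,np.median(P[:,0])) for i in()]
a=cv2.resize(c['frame'][200:285,230:430,::-1],None,fx=4,fy=4,interpolation=cv2.INTER_CUBIC); cv2.imwrite('pics/crop5.png',a)
s=load('scene5'); a=cv2.resize(s['frame'][200:320,205:395,::-1],None,fx=4,fy=4,interpolation=cv2.INTER_CUBIC); cv2.imwrite('pics/crop5s.png',a)
# front bar edge of tray
print('tray front plate pts', bydepth(c,[[270,215],[330,219],[390,223]]), onz(c,[[300,216],[360,221]],.06))
```

```text
median top z 0.10158492976388012 (314, 218, 32, 47)
box ctr [ 0.5709 -0.0332] size (58.88272476196289, 89.19000244140625) long-axis ang -0.7336017
tray front plate pts [[ 0.6503  0.0888 -0.0005]
 [ 0.6135 -0.0349  0.1021]
 [ 0.6151 -0.1571  0.0585]] [[ 0.6313  0.0234  0.06  ]
 [ 0.6196 -0.0968  0.06  ]]
```

View pics/crop5.png

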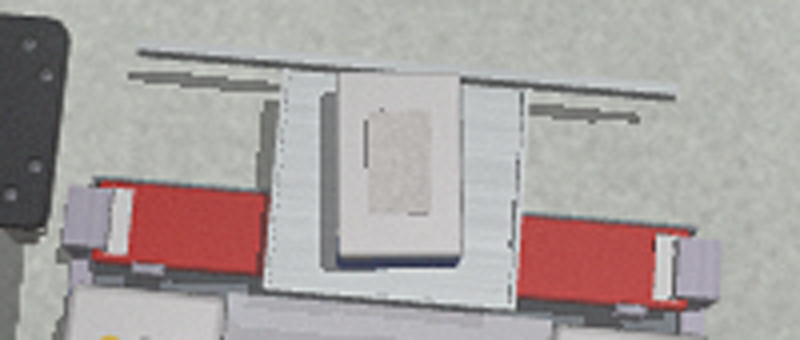

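View pics/crop5s.png

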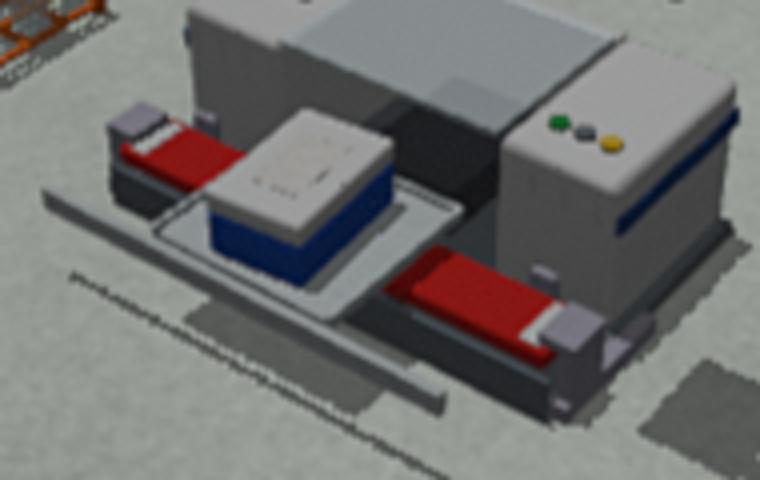

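The box centre is at (0.571, -0.033) and its top is at 0.102 m. It measures 59×89 mm, matching the 60×90 given, with its long side at -0.7°. The tray's front edge is about 0.12 m in front of the dock. I'll move over the box with the jaws across its short side.

Request:
move_arm:
  increments:
    - [[-0.0045,0,0.051],[0.03,-0.2,0],0.85]
    - [[-0.0045,0,0.051],[0.06,-0.4,0],0.85]
    - [[-0.0045,0,0.051],[0.09,-0.6,0],0.85]
    - [[-0.0045,0,0.051],[0.12,-0.8,0],0.85]
    - [[-0.0045,0,0.051],[0.125,-0.854,0],0.85]
    - [[-0.0045,0,0.051],[0.125,-0.854,-0.15],0.85]
    - [[-0.0045,0,0.051],[0.125,-0.854,-0.35],0.85]
    - [[-0.0045,0,0.051],[0.125,-0.854,-0.44],0.85]
    - [[-0.0045,0,0.051],[0.125,-0.854,-0.44],0.85]

```text
time: 8.8
tool_pos: [0.5692, -0.0332, 0.1326]
eef_rot: [[1.0, -0.021, -0.005], [-0.021, -1.0, -0.004], [-0.004, 0.004, -1.0]]
force: [0.2, 0.5, 0.8]
opening: 0.0788
```

Run:
```python
from h import *
np.set_printoptions(precision=4,suppress=True)
c=snap('scene','scene6.png'); s=arm.state(); print(s['time'],s['tool_pos'],s['eef_rot'],s['opening'])
a=cv2.resize(c['frame'][120:320,205:395,::-1],None,fx=3,fy=3,interpolation=cv2.INTER_CUBIC); cv2.imwrite('pics/crop6s.png',a)
sc=load('scene5'); hsv=cv2.cvtColor(sc['frame'],cv2.COLOR_RGB2HSV); m=cv2.inRange(hsv,(45,100,30),(80,255,255)); m[:,:450]=0;m[:, 545:]=0
k=max(cv2.findContours(m,cv2.RETR_EXTERNAL,cv2.CHAIN_APPROX_NONE)[0],key=cv2.contourArea)
P=onz(sc,k.reshape(-1,2),.006); print('plate by scene',cv2.minAreaRect(P[:,:2].astype(np.float32)*1000))
```

```text
8.85 [ 0.5706 -0.0332  0.1342] [[ 0.9998 -0.021  -0.0008]
 [-0.0211 -0.9998 -0.0041]
 [-0.0007  0.0041 -1.    ]] 0.07903323870565487
plate by scene ((491.52081298828125, 411.44970703125), (138.45326232910156, 106.49952697753906), 15.738158226013184)
```

View pics/crop6s.png

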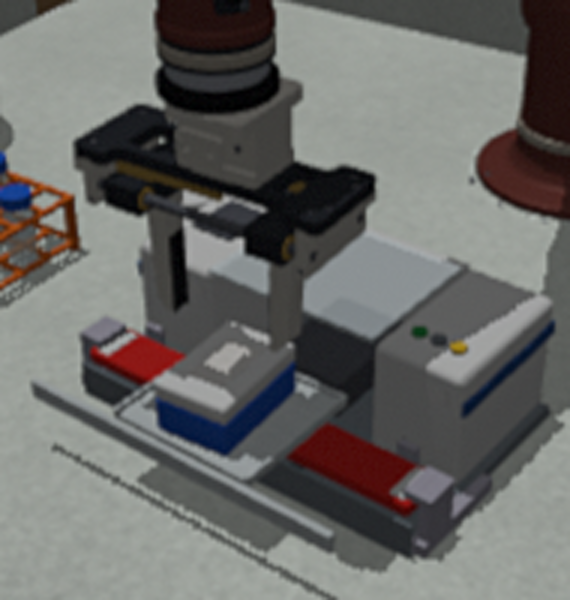

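The fingers straddle the box at crop (230,370), and both views put the plate at about (0.489, 0.410), 15.6°. I'll descend and grip.

Request:
move_arm:
  increments:
    - [[0,0,0.006],[0,0,-0.08],0.85]
    - [[0,0,0.006],[0,0,-0.16],0.85]
    - [[0,0,0.006],[0,0,-0.22],0.85]
    - [[0,0,0.006],[0,0,-0.256],0.85]
    - [[0,0,0.006],[0,0,-0.256],0.85]
    - [[0,0,0.006],[0,0,-0.256],0.6]
    - [[0,0,0.006],[0,0,-0.256],0.5]
    - [[0,0,0.006],[0,0,-0.256],0.5]
    - [[0,0,0.006],[0,0,-0.256],0.3]
    - [[0,0,0.006],[0,0,-0.256],0.3]
    - [[0,0,0.006],[0,0,-0.256],0.3]

```text
time: 10.22
tool_pos: [0.571, -0.0335, 0.0707]
eef_rot: [[1.0, -0.012, 0.0], [-0.012, -1.0, -0.004], [0.0, 0.004, -1.0]]
force: [-0.2, -0.6, 4.1]
opening: 0.0599
```

Request:
move_arm:
  increments:
    - [[0,0,0],[0,0,0.03],0.3]
    - [[0,0,0],[0,0,0.1],0.3]
    - [[0,0,0],[0,0,0.2],0.3]
    - [[0,0,0],[0,0,0.32],0.3]
    - [[0,0,0],[0,0,0.44],0.3]
    - [[0,0,0],[0,0,0.44],0.3]

```text
time: 10.98
tool_pos: [0.5722, -0.0333, 0.1824]
eef_rot: [[1.0, -0.012, 0.005], [-0.012, -1.0, -0.004], [0.005, 0.004, -1.0]]
force: [-0.6, 0.9, -1.8]
opening: 0.0595
```

Run:
```python
from h import *
np.set_printoptions(precision=4,suppress=True)
c=snap('scene','scene7.png'); t=snap('top','top7.png'); s=arm.state(); print(s['time'],s['tool_pos'],s['eef_rot'],s['opening'],s['force'])
```

```text
11.075 [ 0.57   -0.0332  0.1796] [[ 0.9999 -0.0115 -0.002 ]
 [-0.0115 -0.9999 -0.004 ]
 [-0.0019  0.0041 -1.    ]] 0.059824323174746154 [ 0.2439  0.6266 -2.5225]
```

View pics/scene7.png

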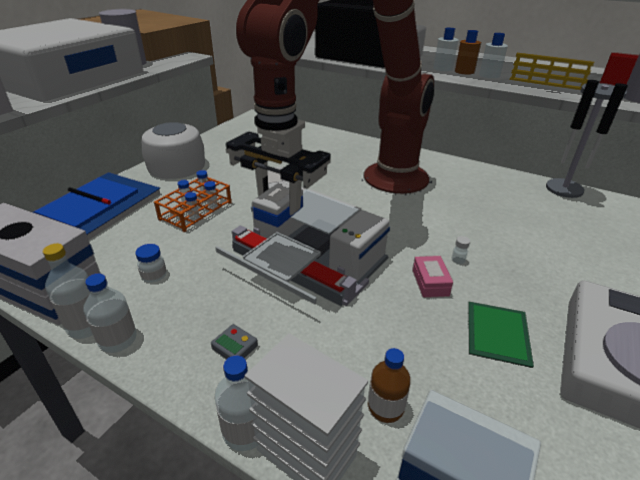

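The box is held at scene (275,208), opening 59.8 mm, weight about 2 N, and the tray has stayed out. I'll carry it to the plate.

Request:
move_arm:
  increments:
    - [[0,0,0.02],[-0.03,0.15,0.02],0.3]
    - [[0,0,0.04],[-0.06,0.35,0.02],0.3]
    - [[0,0,0.06],[-0.1,0.55,0.02],0.3]
    - [[0,0,0.08],[-0.14,0.75,0.02],0.3]
    - [[0,0,0.1],[-0.16,0.9,0.02],0.3]
    - [[0,0,0.1],[-0.16,0.9,0.02],0.3]
    - [[0,0,0.1],[-0.16,0.9,0.02],0.3]

```text
time: 11.95
tool_pos: [0.5293, 0.1902, 0.183]
eef_rot: [[0.99, 0.144, -0.004], [0.144, -0.99, -0.007], [-0.005, 0.006, -1.0]]
force: [-0.1, -0.3, -1.4]
opening: 0.0604
```

Run:
```python
from h import *
s=arm.state(); p=s['tool_pos']; R=s['eef_rot']; print(p,R)
print('shift units',(np.array([.489,.4105,p[2]])-p)/.25,'rz',(15.6-np.degrees(np.arctan2(R[1,0],R[0,0])))/90)
```

```text
[0.52933982 0.1902043  0.1830014 ] [[ 0.98957931  0.14392887 -0.00415609]
 [ 0.14389894 -0.98956919 -0.00677616]
 [-0.00508802  0.00610749 -0.9999684 ]]
shift units [-0.16135928  0.88118278  0.        ] rz 0.08140408377038572
```

Request:
move_arm:
  increments:
    - [[0.003,0,0.02],[-0.03,0.15,0],0.3]
    - [[0.003,0,0.04],[-0.06,0.35,0],0.3]
    - [[0.003,0,0.06],[-0.1,0.55,0],0.3]
    - [[0.003,0,0.081],[-0.13,0.72,0],0.3]
    - [[0.003,0,0.081],[-0.161,0.881,0],0.3]
    - [[0.003,0,0.081],[-0.161,0.881,-0.1],0.3]
    - [[0.003,0,0.081],[-0.161,0.881,-0.28],0.3]
    - [[0.003,0,0.081],[-0.161,0.881,-0.45],0.3]
    - [[0.003,0,0.081],[-0.161,0.881,-0.5],0.3]
    - [[0.003,0,0.081],[-0.161,0.881,-0.5],0.3]
    - [[0.003,0,0.081],[-0.161,0.881,-0.5],0.3]

```text
time: 13.32
tool_pos: [0.4907, 0.4111, 0.0599]
eef_rot: [[0.964, 0.268, -0.0], [0.268, -0.964, -0.0], [-0.0, -0.0, -1.0]]
force: [0.5, -0.5, -2.1]
opening: 0.0597
```

Run:
```python
from h import *
np.set_printoptions(precision=4,suppress=True)
c=snap('scene','scene8.png'); s=arm.state(); p=s['tool_pos']; R=s['eef_rot']; print(p,R,s['force'])
print('shift units',(np.array([.489,.4105,.0170])-p)/.25,'rz',(15.6-np.degrees(np.arctan2(R[1,0],R[0,0])))/90)
a=cv2.resize(c['frame'][200:380,400:580,::-1],None,fx=3,fy=3,interpolation=cv2.INTER_CUBIC); cv2.imwrite('pics/crop8s.png',a)
```

```text
[0.4905 0.4112 0.06  ] [[ 0.9635  0.2678 -0.0005]
 [ 0.2678 -0.9635  0.0001]
 [-0.0004 -0.0002 -1.    ]] [-0.3709 -0.4223 -1.3116]
shift units [-0.006  -0.003  -0.1722] rz 0.000740974715995435
```

View pics/crop8s.png

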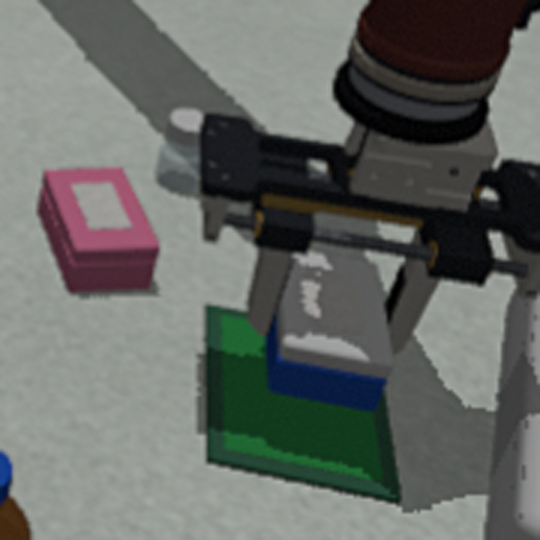

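The box is square over the plate at crop (330,340). The white balance is close on the right, so I'll check the clearance before lowering.

Run:
```python
from h import *
np.set_printoptions(precision=3,suppress=True)
c=load('top0')
for v in(250,280,310,340,370): print(v,bydepth(c,[[u,v] for u in (52,46,42,38,34,28)])[:,1:].tolist())
p=np.array([.489,.4105]); d=np.array([-.268,.9635]); print('body end',p+d*.094, 'corners',p+d*.094+np.array([.9635,.268])*.0375,p+d*.094-np.array([.9635,.268])*.0375)
```

```text
250 [[0.5256112485692399, 0.021703769074919665], [0.5283440821813404, 0.03789603465292013], [0.5271016150209998, 0.05368167495725151], [0.5283578793223281, 0.06466508683632788], [0.5323547132643172, 0.07063420734078107], [0.5443198086338357, 0.0692427401854947]]
280 [[0.5248373131448971, 0.01277578033477289], [0.5257807826923069, 0.03232182866117439], [0.5252639566050267, 0.04690528311284492], [0.5248549375015074, 0.06087139449391754], [0.5282676176958733, 0.06781784418610437], [0.5378778033365983, 0.07024095342448755]]
310 [[0.5267164620248025, -0.0012597117460479978], [0.5233296602169618, 0.02646264286501987], [0.5226336906375705, 0.04144920852668721], [0.5210091015934729, 0.05764479855329829], [0.5245566304818893, 0.06432348456994375], [0.5311268192955593, 0.07183337289300185]]
340 [[0.5218642545686398, -0.002846688911694706], [0.518348957635155, 0.025193691359292725], [0.5183217104554944, 0.03898171684177387], [0.520689590811992, 0.048067914543896584], [0.5193580990341339, 0.06343178500696078], [0.5255295852937789, 0.0715100048364532]]
370 [[0.5150306993249552, -0.0006317011130917427], [0.5157313045364259, 0.01953987727436335], [0.5156243720796312, 0.03354307604382456], [0.5145780861398972, 0.0488402333978446], [0.5162382950224746, 0.05885618350449606], [0.5217363942541156, 0.068072986206004]]
body end [0.464 0.501] corners [0.5   0.511] [0.428 0.491]
```

The balance top is about 0.07 m, below the gripper body at 0.10 m, so it's clear. Lowering the box now.

Request:
move_arm:
  increments:
    - [[0,0,0],[-0.006,-0.003,-0.06],0.3]
    - [[0,0,0],[-0.006,-0.003,-0.12],0.3]
    - [[0,0,0],[-0.006,-0.003,-0.15],0.3]
    - [[0,0,0],[-0.006,-0.003,-0.16],0.3]
    - [[0,0,0],[-0.006,-0.003,-0.168],0.3]
    - [[0,0,0],[-0.006,-0.003,-0.174],0.3]
    - [[0,0,0],[-0.006,-0.003,-0.174],0.3]

```text
time: 14.25
tool_pos: [0.4893, 0.4107, 0.017]
eef_rot: [[0.963, 0.268, 0.0], [0.268, -0.963, 0.001], [0.0, -0.001, -1.0]]
force: [-0.0, -0.4, -1.1]
opening: 0.06
```

Request:
move_arm:
  increments:
    - [[0,0,0],[0,0,-0.003],0.3]
    - [[0,0,0],[0,0,-0.004],0.3]
    - [[0,0,0],[0,0,-0.004],0.7]
    - [[0,0,0],[0,0,-0.004],0.85]
    - [[0,0,0],[0,0,-0.004],0.85]
    - [[0,0,0],[0,0,-0.004],0.85]
    - [[0,0,0],[0,0,0.03],0.85]
    - [[0,0,0],[0,0,0.12],0.85]
    - [[0,0,0],[0,0,0.3],0.85]
    - [[0,0,0],[0,0,0.5],0.85]
    - [[0,0,0],[0,0,0.7],0.85]
    - [[0,0,0],[0,0,0.85],0.85]
    - [[0,0,0],[0,0,0.85],0.85]

```text
time: 15.88
tool_pos: [0.4909, 0.4122, 0.2341]
eef_rot: [[0.963, 0.268, 0.007], [0.268, -0.963, 0.007], [0.009, -0.005, -1.0]]
force: [0.3, 0.4, -0.6]
opening: 0.0792
```

Request:
move_arm:
  increments:
    - [[0,0,0],[0.05,-0.25,0],0.85]
    - [[0,0,0],[0.1,-0.5,0],0.85]
    - [[0,0,0],[0.15,-0.75,0],0.85]
    - [[0,0,0],[0.2,-1,0],0.85]
    - [[0,0,0],[0.2,-1,0],0.85]
    - [[0,0,0],[0.2,-1,0],0.85]

```text
time: 16.62
tool_pos: [0.5403, 0.1623, 0.2333]
eef_rot: [[0.964, 0.267, 0.005], [0.267, -0.964, 0.007], [0.007, -0.005, -1.0]]
force: [-0.1, 0.3, 0.3]
opening: 0.0791
```

Run:
```python
from h import *
np.set_printoptions(precision=4,suppress=True)
c=snap('scene','scene9.png'); t=snap('top','top9.png'); s=arm.state(); print(s['time'],s['tool_pos'],s['opening'],s['force'])
```

```text
16.725 [0.5401 0.1645 0.2335] 0.07889260300741976 [ 0.5914  0.9041 -0.0286]
```

View pics/scene9.png

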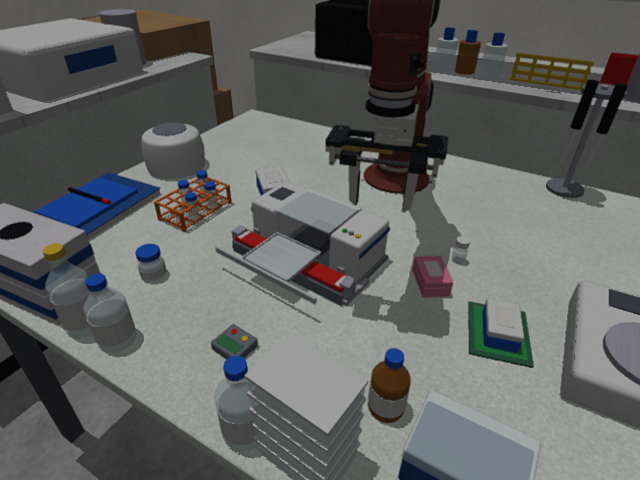

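View pics/top9.png

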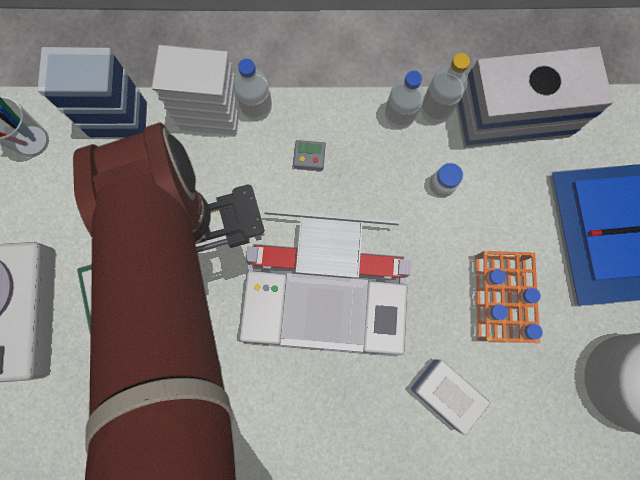

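The box stands on the plate at scene (500,325), the tray is still out, and nothing else looks moved. One check of the box pose from the scene view.

Run:
```python
from h import *
np.set_printoptions(precision=4,suppress=True)
c=load('scene9'); v,u=np.mgrid[285:370,460:540]; uv=np.c_[u.ravel(),v.ravel()]; P=bydepth(c,uv)
m=np.zeros((480,640),np.uint8); m[uv[:,1],uv[:,0]]=((P[:,2]>.042)&(P[:,2]<.056))*255
h=cv2.cvtColor(c['frame'],cv2.COLOR_RGB2HSV); m[h[:,:,1]>100]=0
k=max(cv2.findContours(m,cv2.RETR_EXTERNAL,cv2.CHAIN_APPROX_NONE)[0],key=cv2.contourArea)
Q=P[(m[uv[:,1],uv[:,0]]>0)]; print('top z',np.median(Q[:,2]))
A=np.c_[Q[:,:2],np.ones(len(Q))]; print('tilt',np.linalg.lstsq(A,Q[:,2],rcond=None)[0])
print(cv2.minAreaRect(onz(c,k.reshape(-1,2),.048)[:,:2].astype(np.float32)*1000),'plate 490,411,15.6')
a,b=load('top0')['frame'].astype(int),load('top9')['frame'].astype(int); d=(np.abs(a-b).max(2)>50)
for n,(x,y) in dict(rack=(508,297),jar=(447,180),timer=(309,155)).items(): print(n,d[y-30:y+30,x-25:x+25].mean())
a,b=load('scene0')['frame'].astype(int),c['frame'].astype(int); d=(np.abs(a-b).max(2)>50)
for n,(x,y) in dict(bottle=(390,385),vial=(461,249),timer=(234,343)).items(): print(n,d[y-30:y+30,x-20:x+20].mean())
```

```text
top z 0.04637824868012741
tilt [-0.0063  0.0044  0.0476]
((495.9704284667969, 413.0010986328125), (93.27644348144531, 59.33992004394531), 15.500665664672852) plate 490,411,15.6
rack 0.0
jar 0.0
timer 0.0
bottle 0.0
vial 0.23708333333333334
timer 0.0
```

The box is about 4 mm from the plate centre, parallel and level. The vial region shows a difference, so I'll check whether that is only shadow.

Run:
```python
from h import *
a,b=load('scene0'),load('scene9')
cv2.imwrite('pics/vial.png',np.hstack([cv2.resize(k['frame'][215:285,420:500,::-1],None,fx=4.5,fy=4.5) for k in(a,b)]))
```

```text
(no output)
```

View pics/vial.png

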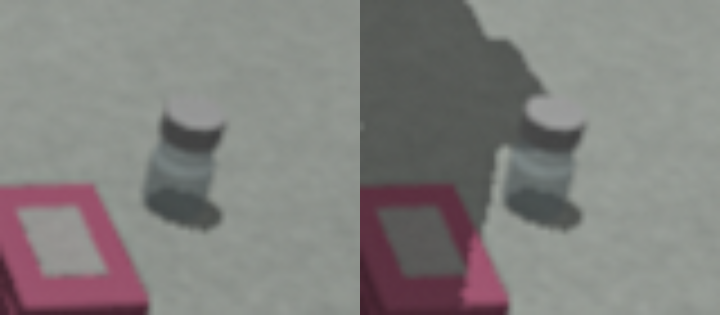

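The before and after crops show the vial at the same spot, (190,160) in each half. The difference is only the arm's shadow, so I'm handing in.

```bash
python3 -c "
from station import job; print(job.close_job())"
```

```text
the job is handed in; nothing more can be done
None
```

The tray is out and the blue-and-white box stands upright on the green plate. I handed the job in at about 17 s; it gives no verdict.

- **Bar:** The first probe, near the middle, sank only the -y end, so I moved 40 mm towards +y. There the bar went down level, both ends at about 31 mm, with the wrist reading only about 7 N at most. The tray sprang out when I lifted, its front edge about 0.12 m in front of the dock.
- **Box:** I gripped it at 60 mm opening, carried it over and set it down.
- **Last checks:**
  - **Box:** Its centre is about 5 mm from the plate's centre in the scene view, against a limit of 20 mm, and its long side is within 0.2° of the plate's. Its top is level at 46–48 mm, and the gripper is clear of everything.
  - **Bench:** The tray is still out. The rack, jar, timer, bottle and vial have not moved.
- **Disagreements:**
  - The scene outline of the box came out 93 mm long instead of 90, because it takes in a little of the front face. Part of the 5 mm offset may come from that.
  - The scene camera read the bar's height about 2 mm lower than the top camera.
  - The arm hid the box from the top camera at the end, so its final position was measured from the scene view alone.

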